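Set four round-bottomed flasks in their heating mantles

ROBOT

A 6-joint arm with a two-finger parallel gripper is mounted at the origin on a cart in front of the work surface, level with it; the furniture and walls round the work are solid. World frame = base frame: x ahead of the robot, y to its left, z up, the work surface at z = 0. Lengths are in m, angles in rad, forces in N, time in s.
With the tool pointing down it reaches from about 0.425 to 0.95 m from the base axis. Payload 3.5 kg.
Tool frame: the origin (TCP) lies at the very end of the fingers, on their centre line; the grasp point (between the pads) lies 19 mm behind it; z points along the fingers, y is the line along which they close (so a half turn about z gives the same grasp; the last joint's range is limited). The gripper opens to 85 mm and grips with 20 to 120 N. Pads are 22 mm wide; open, the fingers measure 114 mm over their backs; the gripper's body (76 mm by 85 mm) begins 54 mm behind the grasp point. The pads swing forward as they close: fully open they stand 13 mm farther back than shut.
Start: joints at [-1.431, 0.286, 1.577, -0, 1.279, -0.15], TCP at [0.193, -0.647, 0.198] pointing down, gripper open.
Joint ranges: [-2.77, 2.77], [-0.9, 2.22], [0.21, 2.48], [-1.53, 4.67], [0.24, 2.81], [-2.84, 2.84]. Speed limits (rad/s): [2.79, 2.79, 3.14, 3.14, 3.14, 3.14].

INTERFACE

Orientations are given as a unit quaternion [x, y, z, w].
In Python, from plant import ctrl gives the robot as it stands.
- The arm moves only by the tool carry_out, never from a script. Its argument "deltas" is one flat list of numbers, 6 for each row, row after row: the shift along the tool's x, y, z in m, then the turn, a rotation vector about the tool's x, y, z in rad. A call has 1 to 5 rows; each row is the pose to reach, as a shift and turn from the pose commanded when the call began, along the tool's axes at that moment; what a row does not reach only later rows make up. A row lasts 1/8 s, in which the tool goes at most 62.5 mm and 10.7 degrees, less where a joint would pass 70% of its speed; a pose out of reach is approached as far as the arm can. A call with a gripper value outside its range is refused whole. "grip" is the opening in per cent of the stroke, from 0 (shut) to 100 (fully open), set as the call begins (left out, the last holds). The fingers move at their own pace and stop on an object; "grip_force" is the grip in N (left out, the last holds). Time passes only in rows, so rows that repeat a pose let the fingers close. It gives the time, the measured TCP pose, the force, the opening and the grip force at its end, in the units of the state.
- ctrl.get_state(): the state, without advancing time (a new reading comes with each control period).
- ctrl.read_camera(name): name is "side" or "top" or "wrist"; returns (picture, depth): 420x560x3 uint8, red, green, blue; 420x560 float32, m along the optical axis (not along the pixel's ray), 0 where there is no reading.
- ctrl.camera_model(name): a dict with "intrinsics" (3x3 intrinsics, pixels), "extrinsics" (4x4, takes a point from world to camera coordinates); the wrist camera has in their place "hand_eye" (4x4, takes a point from camera to tool coordinates, whose origin is the TCP and whose axes are the flange's). Camera axes: x right, y down, z forward; pixel columns grow to the right and rows downward; lengths in m; the calibration is good to about 2 mm. A picture is of the moment at which its call begins: read the wrist's pose just before it. camera_model takes no time and is no camera call.
- ctrl.sign_off(): hands the job in; it is judged then, once.
Trained networks look in the newest picture that a camera, given by its name, has taken for a name from the list of things; names that differ only in an ending like _2 or _b are one class to them, and where a whole thing is asked for, a point or a joint stands for the part that bears it (a point fixed in the world has none). Each returns a list of dicts, best first, with "score" (0 to 1); they miss things now and then, are a little off and sometimes report something else, mostly with a low value. They report only what shows in the picture. A call takes as long as a camera call.
- ctrl.find_in(camera, query): "uv" ([column, row] in pixels, amid what is visible of it).
The state is a dict: "time": time; "qpos": joint angles; "dq": joint speeds; "joint_efforts": joint torques, N m; "eef_pos": TCP position; "tcp_rot": TCP orientation; "contact_force": force on the tool from outside, world axes, zero at the start; "wrist_torque": the same for the moment, N m; "opening": opening from 0.0 (shut) to 1.0 (fully open); "finger_force": force on a finger pad.
Only numpy, scipy, OpenCV 4.12 (cv2) and the standard library are available. Lean on these libraries where they do the work, as an engineer would, in place of code of your own. Each camera call takes 0.05 s, during which the arm holds its last target. There are 200 camera calls.

TASK

Take each of the four round-bottomed flasks out of its cork ring and set it in the heating mantle whose well is the size of its bulb, the smallest flask in the smallest mantle and so on up, so that all four stand upright with the bulb fully home in the well. Lower each flask right into its well before letting go, do not drop it, and never let one tip over; leave the wash bottle and the timer where they stand.

Things in the scene. Friction and masses are not known exactly. Their poses are not given: they have to be found in the camera images.
- flask_25_mid (a point): The smallest of four open round-bottomed flasks of clear glass: bulb 41 mm across, straight neck 20 mm across and 41 mm long above it, 82 mm tall in all. Point on its axis, half-way up (41.0 mm from either end); z runs up the neck. Starts upright in a fixed cork ring 16 mm high, lowest point 9 mm above the bench. Grip the neck from above; the bulb is smooth and slippery.
- flask_50_mid (a point): The second smallest of four open round-bottomed flasks of clear glass: bulb 51 mm across, straight neck 22 mm across and 41 mm long above it, 92 mm tall in all. Point on its axis, half-way up (46.0 mm from either end); z runs up the neck. Starts upright in a fixed cork ring 18 mm high, lowest point 9 mm above the bench. Grip the neck from above; the bulb is smooth and slippery.
- flask_100_mid (a point): The second largest of four open round-bottomed flasks of clear glass: bulb 64 mm across, straight neck 25 mm across and 43 mm long above it, 107 mm tall in all. Point on its axis, half-way up (53.5 mm from either end); z runs up the neck. Starts upright in a fixed cork ring 21 mm high, lowest point 10 mm above the bench. Grip the neck from above; the bulb is smooth and slippery.
- flask_250_mid (a point): The largest of four open round-bottomed flasks of clear glass: bulb 85 mm across, straight neck 30 mm across and 48 mm long above it, 133 mm tall in all. Point on its axis, half-way up (66.5 mm from either end); z runs up the neck. Starts upright in a fixed cork ring 26 mm high, lowest point 12 mm above the bench. Grip the neck from above; the bulb is smooth and slippery.
- mantle_25: The smallest of four laboratory heating mantles, fixed to the bench: a white round housing 82 mm across and 44 mm high with a control panel on its front (-x), and in its top a grey cloth-lined hemispherical well 43 mm across, for the flask with the 41 mm bulb. Origin: centre of its underside, on the bench; z up, the well on this axis. With that flask fully home, half of the bulb stands above the rim and the flask's half-way point is 64.5 mm above this origin.
- mantle_50: The second smallest of four laboratory heating mantles, fixed to the bench: a white round housing 94 mm across and 49 mm high with a control panel on its front (-x), and in its top a grey cloth-lined hemispherical well 53 mm across, for the flask with the 51 mm bulb. Origin: centre of its underside, on the bench; z up, the well on this axis. With that flask fully home, half of the bulb stands above the rim and the flask's half-way point is 69.5 mm above this origin.
- mantle_100: The second largest of four laboratory heating mantles, fixed to the bench: a white round housing 106 mm across and 56 mm high with a control panel on its front (-x), and in its top a grey cloth-lined hemispherical well 66 mm across, for the flask with the 64 mm bulb. Origin: centre of its underside, on the bench; z up, the well on this axis. With that flask fully home, half of the bulb stands above the rim and the flask's half-way point is 77.5 mm above this origin.
- mantle_250: The largest of four laboratory heating mantles, fixed to the bench: a white round housing 124 mm across and 67 mm high with a control panel on its front (-x), and in its top a grey cloth-lined hemispherical well 87 mm across, for the flask with the 85 mm bulb. Origin: centre of its underside, on the bench; z up, the well on this axis. With that flask fully home, half of the bulb stands above the rim and the flask's half-way point is 91.0 mm above this origin.
- wash_bottle: A loose plastic wash bottle, 206 mm tall with its bent spout, body 63 mm across; a bystander. Origin: on its underside, 27 mm from the axis of the body. It stands at the back, below the front edge of a wall shelf whose underside is 0.51 m above the bench from x = 0.62 m on: keep the wrist in front of it.
- lab_timer: A loose small white lab timer, 48 x 70 x 56 mm; a bystander. Origin: centre of its underside. (Far right at the back a monitor stands from x = 0.60 m on, right of y = -0.32 m, 0.47 m high.)

How it is judged:
By the outcome, as a careful person would: the job done as asked, in the order asked, and still so for the second after the job is handed in, with the robot touching nothing.
It also fails if it takes over 112 s, if anything falls off the work surface, if the arm or the gripper's body presses on something with over 40 N, if the wrist force passes 120 N, or if a joint passes its speed limit or range.

## Working session

There is one attempt and no reset: what is moved stays moved. The work goes in short steps, Python scripts to look and compute and a tool call to move; the robot and the scene stay as the last step left them, time stands still between calls to the robot, and variables do not carry over. Pictures are saved under pics/ and viewed, at most 14 in all, crops included, and the job is handed in when it is done.

Besides the shell and the picture viewer there is one more tool, called after ">>>" as name(argument=value, ...), one argument or row to a line, values as JSON. carry_out: Moves the arm, as the interface text tells. Its arguments: {"type":"object","properties":{"deltas":{"type":"array"},"grip":{"type":"number"},"grip_force":{"type":"number"}},"required":["deltas"]}

```bash
mkdir -p pics; ls; cat > h.py <<'E'
import numpy as np, cv2
from plant import ctrl
def pt(cam,uv,z=None,depth=None):
    m=ctrl.camera_model(cam);K=np.array(m["intrinsics"]);T=np.linalg.inv(np.array(m["extrinsics"]))
    r=np.linalg.inv(K)@np.array([uv[0],uv[1],1.])
    d=T[:3,:3]@r;o=T[:3,3]
    s=(z-o[2])/d[2] if z is not None else depth
    return o+s*d
def proj(cam,p):
    m=ctrl.camera_model(cam);E=np.array(m["extrinsics"]);c=E[:3,:3]@p+E[:3,3];c=np.array(m["intrinsics"])@c
    return c[:2]/c[2]
E
python3 - <<'E'
from h import *
s=ctrl.get_state();print(s)
D={}
for c in("top","side"):
    im,d=ctrl.read_camera(c);cv2.imwrite(f"pics/{c}0.png",im[:,:,::-1]);np.save(f"{c}d.npy",d);np.save(f"{c}i.npy",im)
    for n in["flask_25_mid","flask_50_mid","flask_100_mid","flask_250_mid","mantle_25","mantle_50","mantle_100","mantle_250","wash_bottle","lab_timer"]:
        for r in ctrl.find_in(c,n)[:2]:
            u,v=np.round(r["uv"]).astype(int); dd=d[v,u]
            print(c,n,[u,v],round(r["score"],2),pt(c,r["uv"],depth=dd).round(3))
    print(np.array(ctrl.camera_model(c)["extrinsics"]).round(3).tolist(),np.array(ctrl.camera_model(c)["intrinsics"]).tolist())
print(ctrl.camera_model("wrist"))
E
```

```text
pics
{'time': 0.0, 'qpos': array([-1.43104069e+00,  2.87186727e-01,  1.57818916e+00, -1.24742325e-05,
        1.27856369e+00, -1.49993420e-01]), 'dq': array([ 1.77177011e-03, -2.06751647e-04, -6.43988589e-06, -1.43134335e-03,
        1.66896107e-04, -1.32392144e-03]), 'joint_efforts': array([ 6.33686886e-04, -4.05981088e+01, -2.92625159e+01, -8.54804603e-05,
        5.92424491e-03,  1.11855289e-05]), 'eef_pos': array([ 0.1927819 , -0.64612292,  0.19702663]), 'tcp_rot': array([ 9.89523086e-01,  1.44369961e-01,  3.62923617e-08, -1.17347453e-03]), 'contact_force': array([-0.03128023,  0.0433603 ,  0.11028162]), 'wrist_torque': array([-0.01175318, -0.04908722, -0.0315853 ]), 'finger_force': 0.0, 'opening': 0.9981672522487051}
top flask_50_mid [np.int64(345), np.int64(212)] 0.57 [ 0.514 -0.203  0.068]
top flask_100_mid [np.int64(356), np.int64(250)] 0.66 [ 0.406 -0.239  0.017]
top flask_250_mid [np.int64(389), np.int64(228)] 0.58 [ 0.455 -0.317  0.12 ]
top flask_250_mid [np.int64(357), np.int64(253)] 0.26 [ 0.388 -0.225  0.119]
top mantle_25 [np.int64(195), np.int64(266)] 0.91 [0.366 0.23
[... 2025 characters left out ...]
0.743, 0.164], [0.244, -0.702, -0.669, 1.171], [0.0, 0.0, 0.0, 1.0]] [[490.7991835944523, 0.0, 274.2865984939626], [0.0, 490.7991835944523, 206.2079160191095], [0.0, 0.0, 1.0]]
{'intrinsics': array([[295.9658225 ,   0.        , 278.7152098 ],
       [  0.        , 295.9658225 , 206.17064869],
       [  0.        ,   0.        ,   1.        ]]), 'hand_eye': array([[-1.78702852e-04, -9.62904539e-01, -2.69842207e-01,
         6.73926792e-02],
       [ 9.99999527e-01,  8.58689930e-05, -9.68663921e-04,
         6.32413894e-04],
       [ 9.55901965e-04, -2.69842253e-01,  9.62904068e-01,
        -1.74896488e-01],
       [ 0.00000000e+00,  0.00000000e+00,  0.00000000e+00,
         1.00000000e+00]])}
```

```bash
python3 - <<'E'
import cv2
a=cv2.imread("pics/top0.png")[120:310,120:440];cv2.imwrite("pics/topc.png",cv2.resize(a,(800,475),interpolation=2))
a=cv2.imread("pics/side0.png")[90:400,160:420];cv2.imwrite("pics/sidec.png",cv2.resize(a,(503,600),interpolation=2))
E
```

```text
(no output)
```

View pics/topc.png

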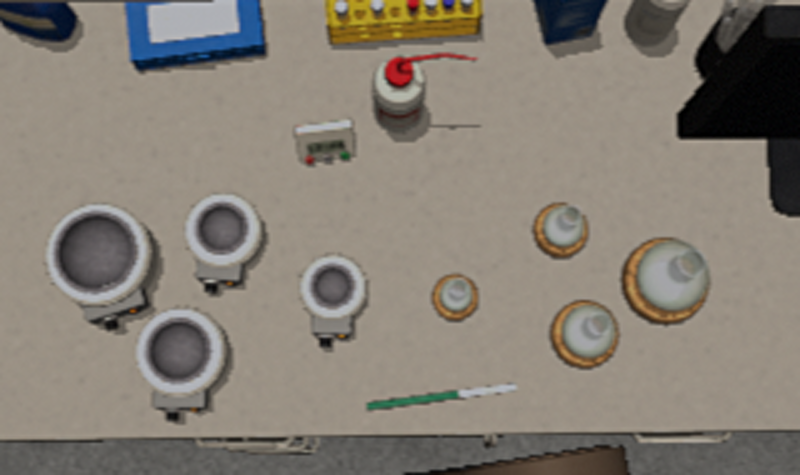

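View pics/sidec.png

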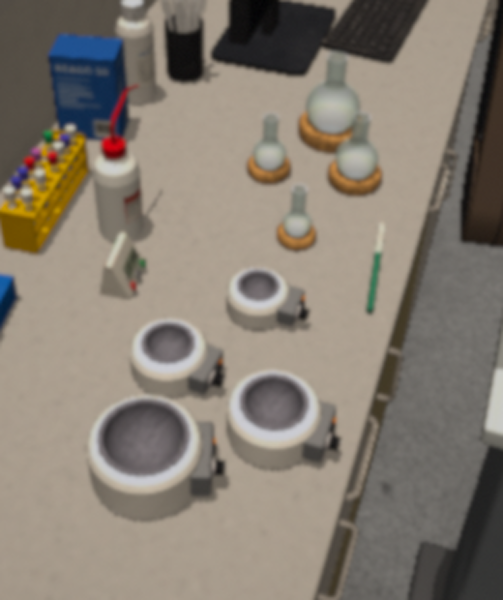

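The top crop shows the flasks on the right (25 ml at 456,297; 50 at 562,230; 100 at 586,332; 250 at 667,280). The mantles are on the left (25 at 333,288; 50 at 224,230; 100 at 181,352; 250 at 98,253). The side view agrees.

```bash
cat > fit.py <<'E'
from h import *
from scipy.optimize import least_squares
def hullfit(cam,mask,c,z,zt=None):
    """circle (x,y,r) at height z whose projection matches the hull of mask"""
    cn,_=cv2.findContours(mask.astype(np.uint8),cv2.RETR_EXTERNAL,cv2.CHAIN_APPROX_NONE)
    P=np.vstack(cn)[:,0].astype(float)
    W=np.array([pt(cam,p,z=z) for p in P])[:,:2]
    f=lambda q:np.hypot(W[:,0]-q[0],W[:,1]-q[1])-q[2]
    return least_squares(f,[*c,.03],loss="soft_l1",f_scale=.001)
if __name__=="__main__":
    M={25:((333,288),.044),50:((224,230),.049),100:((181,352),.056),250:((98,253),.067)}
    F={25:((456,297),.016,.0205),50:((562,230),.018,.0255),100:((586,332),.021,.032),250:((667,280),.026,.0425)}
    for cam in("top","side"):
        im=np.load(cam+"i.npy");hsv=cv2.cvtColor(im,cv2.COLOR_RGB2HSV);g=cv2.cvtColor(im,cv2.COLOR_RGB2GRAY)
        for k,(uv,z) in M.items():
            c0=pt("top",np.array(uv)/2.5+120,z=z)
            rw={25:.0215,50:.0265,100:.033,250:.0435}[k]
            px=proj(cam,c0).round().astype(int)
            # well: flood of dark pixels around the centre
            lum=g[px[1],px[0]];m=(g<150).astype(np.uint8);n,l=cv2.connectedComponents(m,connectivity=4)
            mk=l==l[px[1],px[0]]
            s=hullfit(cam,mk,c0[:2],z);print(cam,"mantle",k,s.x.round(4),"expect r",rw,"lum",lum,mk.sum(),np.abs(s.fun).mean().round(4))
        for k,(uv,z,rb) in F.items():
            c0=pt("top",np.array(uv)/2.5+120,z=z)
            px=proj(cam,c0).round().astype(int)
            m=(hsv[:,:,0]>8)&(hsv[:,:,0]<25)&(hsv[:,:,1]>110)
            yy,xx=np.indices(m.shape);m&=np.hypot(xx-px[0],yy-px[1])<35 if k==250 else np.hypot(xx-px[0],yy-px[1])<22
            h=cv2.convexHull(np.argwhere(m)[:,::-1].astype(np.int32))
            mk=np.zeros(m.shape,np.uint8);cv2.fillConvexPoly(mk,h,1)
            s=hullfit(cam,mk,c0[:2],z*.6);print(cam,"ring",k,s.x.round(4),m.sum(),np.abs(s.fun).mean().round(4))
E
python3 fit.py
```

```text
top mantle 25 [0.4554 0.0684 0.026 ] expect r 0.0215 lum 104 266 0.0007
top mantle 50 [0.5256 0.1994 0.0306] expect r 0.0265 lum 107 358 0.0006
top mantle 100 [0.3803 0.2461 0.0374] expect r 0.033 lum 101 561 0.0007
top mantle 250 [0.4953 0.3435 0.048 ] expect r 0.0435 lum 105 882 0.0008
top ring 25 [ 0.4452 -0.0781  0.0262] 102 0.0005
top ring 50 [ 0.5244 -0.2082  0.0306] 120 0.0017
top ring 100 [ 0.402  -0.2376  0.0428] 172 0.0053
top ring 250 [ 0.4455 -0.302   0.0625] 269 0.0077
side mantle 25 [0.4522 0.0698 0.0249] expect r 0.0215 lum 101 259 0.0007
side mantle 50 [0.5225 0.2006 0.0299] expect r 0.0265 lum 100 441 0.0008
side mantle 100 [0.3776 0.2477 0.0366] expect r 0.033 lum 105 787 0.0005
side mantle 250 [0.4923 0.3447 0.0474] expect r 0.0435 lum 109 1468 0.0006
side ring 25 [ 0.4403 -0.0696  0.0249] 131 0.0019
side ring 50 [ 0.511  -0.224   0.0486] 158 0.012
side ring 100 [ 0.4104 -0.2524  0.0632] 334 0.0125
side ring 250 [ 0.4427 -0.2623  0.0728] 325 0.0082
```

>>> carry_out(
  deltas=[0, 0, -0.05, 0, 0, 0, 0, 0, -0.09, 0, 0, 0],
)

```text
time: 1.35
eef_pos: [0.1929, -0.6469, 0.2898]
tcp_rot: [0.99, 0.144, -0.0, 0.0]
contact_force: [-0.6, 0.4, -0.3]
opening: 0.998
finger_force: 0.0
```

>>> carry_out(
  deltas=[0.036, -0.042, 0, 0, 0, 0.058, 0.072, -0.084, 0, 0, 0, 0.116, 0.108, -0.126, 0, 0, 0, 0.174, 0.144, -0.168, 0, 0, 0, 0.232, 0.18, -0.21, 0, 0, 0, 0.29],
  grip=60,
)

```text
time: 1.98
eef_pos: [0.3059, -0.3925, 0.2886]
tcp_rot: [1.0, -0.001, 0.0, 0.0]
contact_force: [0.7, 0.1, 0.3]
opening: 0.599
finger_force: 0.0
```

>>> carry_out(
  deltas=[0.023, -0.045, -0.01, 0, 0, 0, 0.047, -0.09, -0.01, 0, 0, 0, 0.07, -0.135, -0.01, 0, 0, 0, 0.094, -0.182, -0.01, 0, 0, 0, 0.094, -0.182, -0.01, 0, 0, 0],
)

```text
time: 2.6
eef_pos: [0.4005, -0.2095, 0.2988]
tcp_rot: [1.0, 0.003, 0.001, 0.0]
contact_force: [-0.6, 0.6, 0.3]
opening: 0.6
finger_force: 0.0
```

```bash
cat >> h.py <<'E'
from scipy.spatial.transform import Rotation as R
def wpose():
    s=ctrl.get_state();H=np.array(ctrl.camera_model("wrist")["hand_eye"]);T=np.eye(4)
    T[:3,:3]=R.from_quat(s["tcp_rot"]).as_matrix();T[:3,3]=s["eef_pos"];return T@H,s
def wpt(T,uv,z):
    K=ctrl.camera_model("wrist")["intrinsics"];d=T[:3,:3]@np.linalg.inv(K)@np.array([uv[0],uv[1],1.]);o=T[:3,3]
    return o+(z-o[2])/d[2]*d
def wproj(T,p):
    K=ctrl.camera_model("wrist")["intrinsics"];c=T[:3,:3].T@(np.array(p)-T[:3,3]);c=K@c;return c[:2]/c[2]
E
python3 - <<'E'
from h import *
T,s=wpose();im,d=ctrl.read_camera("wrist");cv2.imwrite("pics/w1.png",im[:,:,::-1]);np.savez("w1.npz",T=T,im=im,d=d);print(s["eef_pos"],s["tcp_rot"])
E
```

```text
[ 0.40046102 -0.20952733  0.29884426] [9.99996177e-01 2.71599424e-03 5.04614445e-04 1.20409050e-04]
```

View pics/w1.png

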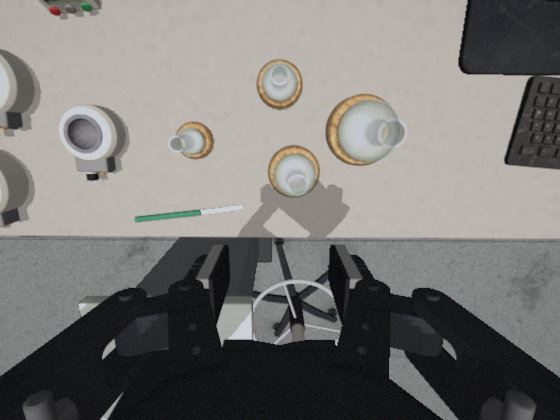

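The wrist view shows the flask mouths at about (177,144) for 25, (279,76) for 50, (296,184) for 100 and (394,132) for 250, with their cork rings below. The 25 ml mantle is at (85,131).

```bash
python3 - <<'E'
from h import *
from scipy.optimize import least_squares
D=np.load("w1.npz");T,im=D["T"],D["im"];hsv=cv2.cvtColor(im,cv2.COLOR_RGB2HSV)
for k,mo,ri,rad,zt,zr in[(25,(177,144),(193,140),22,.091,.016),(50,(279,76),(279,83),27,.101,.018),(100,(296,184),(294,171),29,.117,.021),(250,(394,132),(364,130),39,.145,.026)]:
    m=(hsv[:,:,0]>8)&(hsv[:,:,0]<25)&(hsv[:,:,1]>100);yy,xx=np.indices(m.shape);m&=np.hypot(xx-ri[0],yy-ri[1])<rad
    # outermost orange pixel per direction only where ring is visible
    h=cv2.convexHull(np.argwhere(m)[:,::-1].astype(np.int32))[:,0].astype(float)
    W=np.array([wpt(T,p,zr*.6)[:2] for p in h]);c=wpt(T,ri,zr*.6)[:2]
    s=least_squares(lambda q:np.hypot(*(W-q[:2]).T)-q[2],[*c,.03],loss="soft_l1",f_scale=.0015)
    print(k,"mouth",wpt(T,mo,zt)[:2].round(4),"ring",s.x.round(4),len(h))
print("m25",wpt(T,(85,131),.044).round(4))
g=cv2.resize(im[50:220,60:430],None,fx=2.16,fy=2.16,interpolation=2);cv2.imwrite("pics/w1c.png",g[:,:,::-1])
E
```

```text
25 mouth [ 0.4421 -0.0808] ring [ 0.4428 -0.0803  0.0271] 17
50 mouth [ 0.5211 -0.2098] ring [ 0.5232 -0.21    0.0323] 33
100 mouth [ 0.3965 -0.2313] ring [ 0.3958 -0.2331  0.0394] 27
250 mouth [ 0.4597 -0.3341] ring [ 0.4587 -0.3324  0.0511] 21
m25 [0.4562 0.0631 0.044 ]
```

View pics/w1c.png

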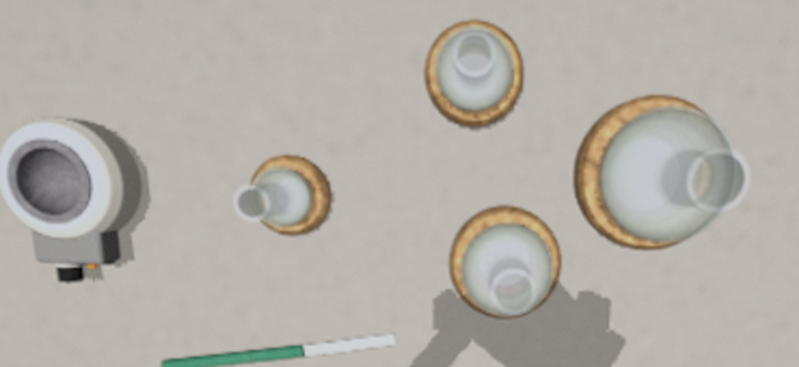

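>>> carry_out(
  deltas=[0.02, -0.05, 0.01, 0, 0, 0, 0.035, -0.1, 0.04, 0, 0, 0, 0.0415, -0.1285, 0.09, 0, 0, 0, 0.0415, -0.1285, 0.145, 0, 0, 0, 0.0415, -0.1285, 0.15, 0, 0, 0],
)

```text
time: 3.28
eef_pos: [0.4377, -0.0832, 0.1442]
tcp_rot: [1.0, -0.001, -0.004, -0.002]
contact_force: [-0.4, -0.5, -0.1]
opening: 0.599
finger_force: 0.0
```

```bash
python3 - <<'E'
from h import *
T,s=wpose();im,d=ctrl.read_camera("wrist");np.savez("w2.npz",T=T,im=im,d=d);print(s["eef_pos"],s["tcp_rot"])
a=im.copy()
for p in[(.442,-.0806,.091),(.442,-.0806,.05)]:
    u=wproj(T,p);print(u);cv2.circle(a,tuple(int(x) for x in u),2,(255,0,0),-1)
cv2.imwrite("pics/w2.png",a[:,:,::-1])
E
```

```text
[ 0.43768927 -0.08322719  0.14419642] [ 9.99988243e-01 -6.33377066e-04 -4.47679538e-03 -1.75229467e-03]
[274.82215248 204.7954565 ]
[275.57467667 192.73424826]
```

View pics/w2.png

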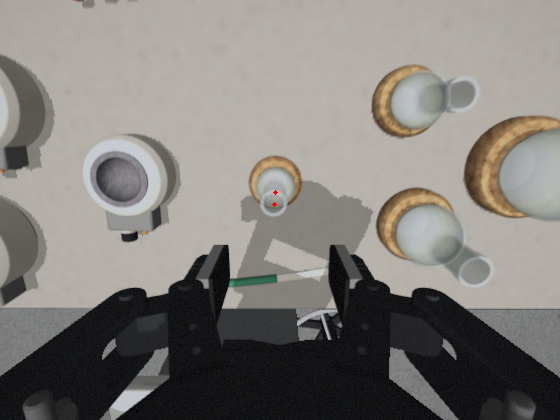

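The projected flask axis (275,205) lies on the mouth seen at (274,203), so the estimate is good to about 1 mm. Descending.

>>> carry_out(
  deltas=[0.001, 0, 0.03, 0, 0, 0, 0.001, 0, 0.06, 0, 0, 0, 0.001, 0, 0.08, 0, 0, 0, 0.001, 0, 0.089, 0, 0, 0, 0.001, 0, 0.089, 0, 0, 0],
)

```text
time: 3.95
eef_pos: [0.4431, -0.0848, 0.0608]
tcp_rot: [1.0, -0.001, 0.001, 0.0]
contact_force: [-0.7, -0.2, 0.7]
opening: 0.601
finger_force: 0.0
```

>>> carry_out(
  deltas=[0, 0, 0, 0, 0, 0, 0, 0, 0, 0, 0, 0, 0, 0, 0, 0, 0, 0, 0, 0, 0, 0, 0, 0, 0, 0, 0, 0, 0, 0],
  grip=0,
  grip_force=40,
)

```text
time: 4.58
eef_pos: [0.4419, -0.0836, 0.0594]
tcp_rot: [1.0, -0.0, -0.0, -0.0]
contact_force: [-1.1, 0.9, 0.0]
opening: 0.001
finger_force: 0.0
```

```bash
python3 - <<'E'
from h import *
T,s=wpose();im,d=ctrl.read_camera("wrist");np.savez("w3.npz",T=T,im=im,d=d);print(s["eef_pos"],s["opening"])
cv2.imwrite("pics/w3.png",im[:,:,::-1])
print(wproj(T,s["eef_pos"]))
E
```

```text
[ 0.44193703 -0.08361905  0.05943972] 0.0013723623077576724
[277.58455115 234.48977218]
```

View pics/w3.png

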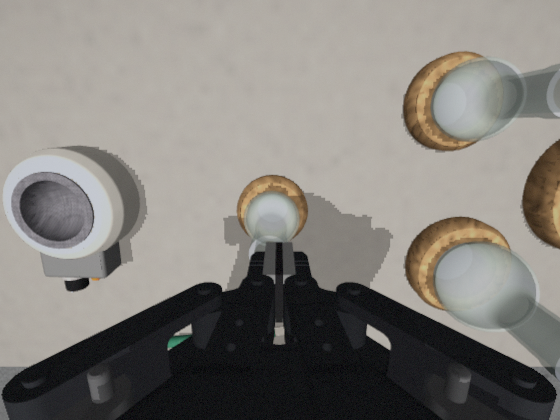

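```bash
python3 - <<'E'
from h import *
D=np.load("w3.npz");im=D["im"];T=D["T"];d=D["d"]
cv2.imwrite("pics/w3c.png",cv2.resize(im[160:350,180:380],(630,600),interpolation=2)[:,:,::-1])
for p in[(.443,-.081,.091),(.443,-.081,.05),(.443,-.081,.0295)]:print(wproj(T,p).round())
im,ds=ctrl.read_camera("side");u=proj("side",np.array([.443,-.081,.06])).astype(int);print(u)
b=cv2.resize(im[u[1]-50:u[1]+40,u[0]-45:u[0]+45],(500,500),interpolation=2);cv2.imwrite("pics/s3c.png",b[:,:,::-1])
E
```

```text
[272. 254.]
[274. 228.]
[274. 218.]
[313 194]
```

View pics/w3c.png

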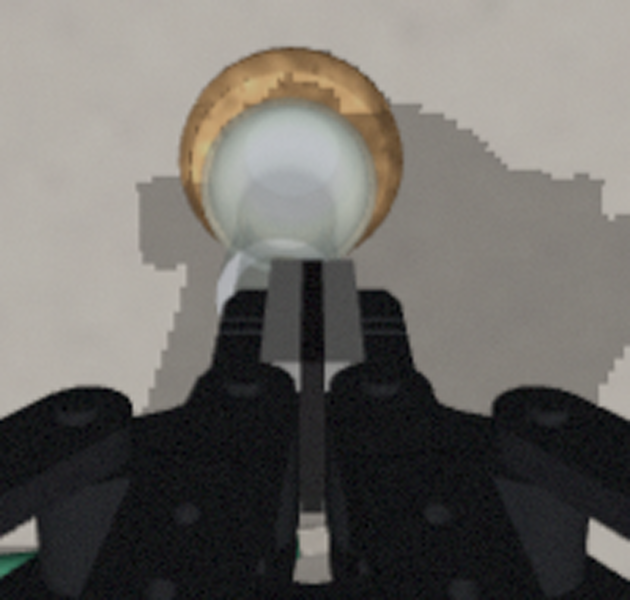

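View pics/s3c.png

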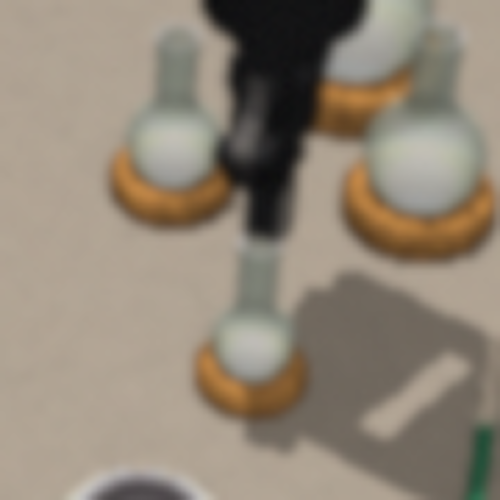

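```bash
python3 - <<'E'
from h import *
D=np.load("w3.npz");T=D["T"];d=D["d"]
K=ctrl.camera_model("wrist")["intrinsics"];H=ctrl.camera_model("wrist")["hand_eye"]
for u,v in[(271,245),(271,255),(271,270),(288,245),(288,255),(288,270),(260,260),(279,255),(256,245),(254,252),(270,215),(262,280)]:
    z=d[v,u];c=np.linalg.inv(K)@np.array([u,v,1.])*z
    print((u,v),z.round(3),"tool",(H[:3,:3]@c+H[:3,3]).round(4),"world",(T[:3,:3]@c+T[:3,3]).round(3))
im,ds=ctrl.read_camera("side")
x0,y0=268,144
for cx,cy in[(265,225),(265,235),(270,200),(258,250),(258,270),(258,290),(255,350)]:
    u,v=x0+cx*90/500,y0+cy*90/500;print("side",(cx,cy),pt("side",(u,v),depth=ds[int(v),int(u)]).round(3))
E
```

```text
(271, 245) 0.146 tool [ 0.0096 -0.0031 -0.0393] world [ 0.452 -0.081  0.099]
(271, 255) 0.134 tool [ 0.0102 -0.0027 -0.0521] world [ 0.452 -0.081  0.112]
(271, 270) 0.121 tool [ 0.0099 -0.0024 -0.0655] world [ 0.452 -0.081  0.125]
(288, 245) 0.146 tool [ 0.0096  0.0053 -0.0393] world [ 0.452 -0.089  0.099]
(288, 255) 0.133 tool [ 0.0104  0.005  -0.0523] world [ 0.452 -0.089  0.112]
(288, 270) 0.12 tool [ 0.0103  0.0045 -0.0664] world [ 0.452 -0.088  0.126]
(260, 260) 0.139 tool [ 0.0059 -0.008  -0.0482] world [ 0.448 -0.076  0.108]
(279, 255) 0.134 tool [ 0.0103  0.0009 -0.0521] world [ 0.452 -0.085  0.112]
(256, 245) 0.155 tool [ 0.0061 -0.0112 -0.0309] world [ 0.448 -0.072  0.09 ]
(254, 252) 0.161 tool [ 0.0002 -0.0127 -0.0268] world [ 0.442 -0.071  0.086]
(270, 215) 0.192 tool [ 0.0102 -0.005   0.0085] world [ 0.452 -0.079  0.051]
(262, 280) 0.108 tool [ 0.0125 -0.0053 -0.0781] world [ 0.454 -0.078  0.138]
side (265, 225) [ 0.439 -0.074  0.102]
side (265, 235) [ 0.437 -0.069  0.1  ]
side (270, 200) [ 0.436 -0.069  0.121]
side (258, 250) [ 0.444 -0.085  0.077]
side (258, 270) [ 0.439 -0.067  0.08 ]
side (258, 290) [ 0.438 -0.068  0.067]
side (255, 350) [ 0.435 -0.059  0.038]
```

The depth readings show the real fingertips sitting 38 mm short of the reported TCP: the closed tips are at z≈0.098, just above the mouth. The flask is untouched. I'll reopen and go lower by that offset.

>>> carry_out(
  deltas=[0.002, -0.003, -0.015, 0, 0, 0, 0.002, -0.003, -0.015, 0, 0, 0, 0.002, -0.003, -0.015, 0, 0, 0, 0.002, -0.003, -0.015, 0, 0, 0],
  grip=60,
)

```text
time: 5.22
eef_pos: [0.4438, -0.0806, 0.0743]
tcp_rot: [1.0, -0.0, -0.0, -0.0]
contact_force: [-0.2, 0.5, 0.3]
opening: 0.598
finger_force: 0.0
```

>>> carry_out(
  deltas=[0, 0, 0.02, 0, 0, 0, 0, 0, 0.04, 0, 0, 0, 0, 0, 0.05, 0, 0, 0, 0, 0, 0.05, 0, 0, 0],
)

```text
time: 5.72
eef_pos: [0.4433, -0.0804, 0.0237]
tcp_rot: [1.0, -0.0, -0.001, -0.0]
contact_force: [-0.3, -0.1, -0.6]
opening: 0.602
finger_force: 0.0
```

>>> carry_out(
  deltas=[0, 0, 0, 0, 0, 0, 0, 0, 0, 0, 0, 0, 0, 0, 0, 0, 0, 0, 0, 0, 0, 0, 0, 0],
  grip=0,
  grip_force=40,
)

```text
time: 6.22
eef_pos: [0.4447, -0.0805, 0.0254]
tcp_rot: [1.0, -0.0, 0.001, -0.0]
contact_force: [-0.4, 3.6, 6.1]
opening: 0.225
finger_force: 38.8
```

>>> carry_out(
  deltas=[0, 0, -0.01, 0, 0, 0, 0, 0, -0.03, 0, 0, 0, 0, 0, -0.06, 0, 0, 0, 0, 0, -0.08, 0, 0, 0, 0, 0, -0.08, 0, 0, 0],
)

```text
time: 6.85
eef_pos: [0.4453, -0.0816, 0.1063]
tcp_rot: [1.0, 0.0, 0.002, 0.001]
contact_force: [-0.1, -0.3, -1.0]
opening: 0.224
finger_force: 38.7
```

```bash
python3 - <<'E'
from h import *
from scipy.optimize import least_squares
for f,uv in(("w1",(83,132)),("w2",(119,178)),("w3",(57,206))):
    D=np.load(f+".npz");T,im=D["T"],D["im"];g=cv2.cvtColor(im,cv2.COLOR_RGB2GRAY)
    m=(g<150).astype(np.uint8);n,l=cv2.connectedComponents(m,connectivity=4);mk=(l==l[uv[1],uv[0]]).astype(np.uint8)
    c=cv2.findContours(mk,0,1)[0];P=np.vstack(c)[:,0].astype(float);W=np.array([wpt(T,p,.044)[:2] for p in P])
    s=least_squares(lambda q:np.hypot(*(W-q[:2]).T)-q[2],[.45,.07,.02],loss="soft_l1",f_scale=.001)
    print(f,s.x.round(4),mk.sum(),np.abs(s.fun).mean())
T,s=wpose();im,d=ctrl.read_camera("wrist");np.savez("w4.npz",T=T,im=im,d=d);print(s["eef_pos"],s["tcp_rot"],s["contact_force"],s["opening"],s["finger_force"])
cv2.imwrite("pics/w4.png",im[:,:,::-1])
E
```

```text
w1 [0.4528 0.0668 0.0257] 1121 0.0004365382348492259
w2 [0.4535 0.0672 0.0262] 2456 0.00030276728390521445
w3 [0.4529 0.0674 0.0267] 4869 0.0002489915957384184
[ 0.44526619 -0.08157201  0.10634925] [9.99997084e-01 1.36538378e-06 2.04105965e-03 1.29086521e-03] [-0.14238157 -0.30713478 -0.95401851] 0.22354349041455038 38.733728528022766
```

View pics/w4.png

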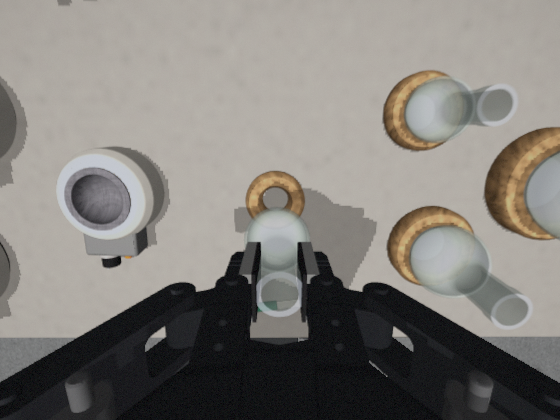

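The flask is held upright and the cork ring at (275,197) is empty. The well fits at (0.453, 0.067). Moving over it.

>>> carry_out(
  deltas=[0.002, -0.04, 0, 0, 0, 0, 0.004, -0.08, 0, 0, 0, 0, 0.007, -0.12, 0, 0, 0, 0, 0.0092, -0.1486, 0, 0, 0, 0, 0.0092, -0.1486, 0, 0, 0, 0],
)

```text
time: 7.52
eef_pos: [0.452, 0.0691, 0.1029]
tcp_rot: [1.0, 0.002, -0.001, 0.0]
contact_force: [0.1, 0.2, -0.4]
opening: 0.222
finger_force: 39.0
```

>>> carry_out(
  deltas=[0, 0, 0.02, 0, 0, 0, 0, 0, 0.035, 0, 0, 0, 0, 0, 0.035, 0, 0, 0],
)

```text
time: 7.9
eef_pos: [0.4515, 0.0673, 0.0674]
tcp_rot: [1.0, -0.001, -0.002, -0.0]
contact_force: [-0.1, -0.0, 0.3]
opening: 0.22
finger_force: 39.0
```

```bash
python3 - <<'E'
from h import *
T,s=wpose();im,d=ctrl.read_camera("wrist");np.savez("w5.npz",T=T,im=im,d=d);print(s["eef_pos"],s["contact_force"])
cv2.imwrite("pics/w5.png",cv2.resize(im[140:340,160:400],(720,600),interpolation=2)[:,:,::-1])
E
```

```text
[0.45147506 0.06730448 0.06740916] [-0.13481224 -0.04670789  0.2936672 ]
```

View pics/w5.png

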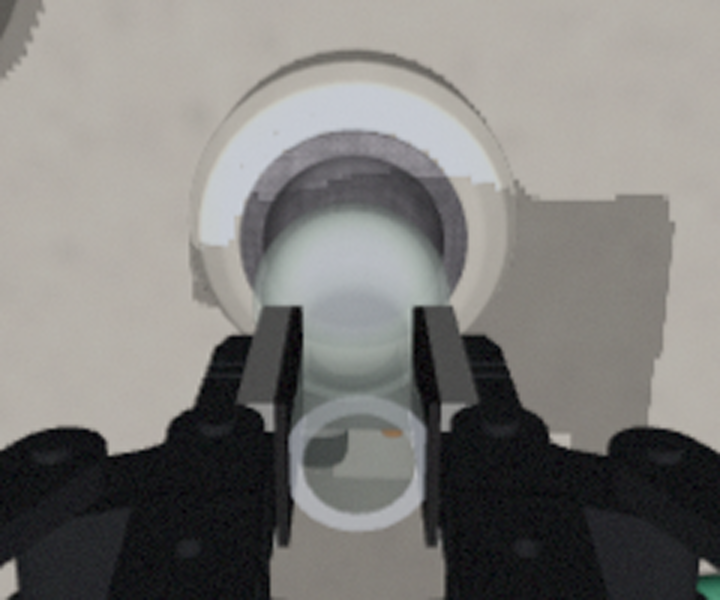

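>>> carry_out(
  deltas=[0.001, 0, 0.007, 0, 0, 0, 0.002, 0, 0.014, 0, 0, 0, 0.002, 0, 0.018, 0, 0, 0, 0.002, 0, 0.018, 0, 0, 0],
)

```text
time: 8.45
eef_pos: [0.4549, 0.068, 0.051]
tcp_rot: [1.0, -0.0, -0.0, -0.0]
contact_force: [-0.6, -0.1, -0.3]
opening: 0.221
finger_force: 39.0
```

>>> carry_out(
  deltas=[0, 0, 0.003, 0, 0, 0, 0, 0, 0.005, 0, 0, 0, 0, 0, 0.005, 0, 0, 0],
)

```text
time: 8.82
eef_pos: [0.4551, 0.068, 0.0463]
tcp_rot: [1.0, -0.0, -0.0, -0.0]
contact_force: [-0.9, 0.3, -0.8]
opening: 0.221
finger_force: 39.0
```

>>> carry_out(
  deltas=[0, 0, 0.0015, 0, 0, 0, 0, 0, 0.003, 0, 0, 0, 0, 0, 0.003, 0, 0, 0],
)

```text
time: 9.2
eef_pos: [0.4551, 0.0679, 0.0433]
tcp_rot: [1.0, -0.0, -0.0, -0.0]
contact_force: [-0.9, 0.3, -0.1]
opening: 0.219
finger_force: 39.0
```

>>> carry_out(
  deltas=[0, 0, 0.0015, 0, 0, 0, 0, 0, 0.0025, 0, 0, 0, 0, 0, 0.0025, 0, 0, 0],
)

```text
time: 9.57
eef_pos: [0.4551, 0.0679, 0.0408]
tcp_rot: [1.0, -0.0, -0.0, 0.0]
contact_force: [-0.0, -1.1, 0.0]
opening: 0.223
finger_force: 39.0
```

>>> carry_out(
  deltas=[0, 0, 0.001, 0, 0, 0, 0, 0, 0.0015, 0, 0, 0, 0, 0, 0.0015, 0, 0, 0],
)

```text
time: 9.95
eef_pos: [0.4553, 0.0678, 0.0399]
tcp_rot: [1.0, -0.0, -0.0, 0.0]
contact_force: [-2.2, -1.2, 4.3]
opening: 0.224
finger_force: 39.6
```

>>> carry_out(
  deltas=[0, 0, 0.001, 0, 0, 0, 0, 0, 0.0015, 0, 0, 0, 0, 0, 0.0015, 0, 0, 0],
)

```text
time: 10.32
eef_pos: [0.4555, 0.0677, 0.0396]
tcp_rot: [1.0, 0.0, -0.0, 0.0]
contact_force: [-5.8, -1.2, 13.3]
opening: 0.222
finger_force: 40.4
```

>>> carry_out(
  deltas=[-0.001, 0, -0.001, 0, 0, 0, -0.001, 0, -0.001, 0, 0, 0],
)

```text
time: 10.58
eef_pos: [0.455, 0.0677, 0.0396]
tcp_rot: [1.0, -0.0, 0.001, 0.0]
contact_force: [-2.1, -1.4, 6.4]
opening: 0.219
finger_force: 39.5
```

>>> carry_out(
  deltas=[0, 0, 0, 0, 0, 0, 0, 0, 0, 0, 0, 0, 0, 0, 0, 0, 0, 0, 0, 0, 0, 0, 0, 0],
  grip=55,
)

```text
time: 11.08
eef_pos: [0.454, 0.068, 0.0387]
tcp_rot: [1.0, -0.0, -0.0, -0.0]
contact_force: [0.5, -0.1, 0.2]
opening: 0.553
finger_force: 0.0
```

>>> carry_out(
  deltas=[0, 0, -0.03, 0, 0, 0, 0, 0, -0.08, 0, 0, 0, 0, 0, -0.14, 0, 0, 0, 0, 0.03, -0.18, 0, 0, 0, 0, 0.09, -0.18, 0, 0, 0],
)

```text
time: 11.7
eef_pos: [0.4568, -0.0225, 0.224]
tcp_rot: [1.0, 0.002, 0.005, 0.001]
contact_force: [0.6, -0.1, -0.5]
opening: 0.55
finger_force: 0.0
```

```bash
python3 - <<'E'
from h import *
T,s=wpose();im,d=ctrl.read_camera("wrist");np.savez("w6.npz",T=T,im=im,d=d);print(s["eef_pos"],s["tcp_rot"])
cv2.imwrite("pics/w6.png",im[:,:,::-1])
for p in[(.4535,.0675,.1055),(.4535,.0675,.044),(.522,-.21,.101),(.522,-.21,.018)]:print(wproj(T,p).round(1))
E
```

```text
[ 0.45675437 -0.02245578  0.22396034] [0.99998544 0.00202316 0.00488204 0.00109372]
[189.6 196.2]
[204.2 184.7]
[470.3 127.7]
[428.6 127.4]
```

View pics/w6.png

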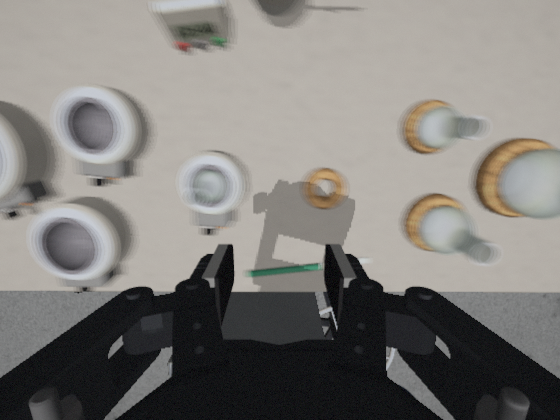

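The 25 ml flask stands in its mantle at (210,185), as projected. Next is the 50 ml flask.

>>> carry_out(
  deltas=[0.02, 0.05, 0.01, 0, 0, 0, 0.04, 0.1, 0.03, 0, 0, 0, 0.06, 0.15, 0.05, 0, 0, 0, 0.0695, 0.188, 0.07, 0, 0, 0, 0.0695, 0.188, 0.08, 0, 0, 0],
)

```text
time: 12.38
eef_pos: [0.5231, -0.2119, 0.1368]
tcp_rot: [1.0, -0.002, -0.001, -0.001]
contact_force: [0.1, 0.0, -0.3]
opening: 0.553
finger_force: 0.0
```

>>> carry_out(
  deltas=[0, 0, 0, 0, 0, 0, 0, 0, 0, 0, 0, 0],
)

```text
time: 12.62
eef_pos: [0.5238, -0.2091, 0.1396]
tcp_rot: [1.0, 0.001, 0.0, 0.0]
contact_force: [-0.3, 0.4, 0.8]
opening: 0.552
finger_force: 0.0
```

```bash
cat > ring.py <<'E'
from h import *
import sys
from scipy.optimize import least_squares
def orange(im):
    hsv=cv2.cvtColor(im,cv2.COLOR_RGB2HSV);return (hsv[:,:,0]>8)&(hsv[:,:,0]<25)&(hsv[:,:,1]>100)
def ring(T,im,c,zr,r):
    """ring centre: outer orange edge along rays from the guess; robust circle fit"""
    m=orange(im);W=[]
    for a in np.linspace(0,2*np.pi,90,endpoint=False):
        b=[]
        for q in np.arange(r*.6,r*1.35,.0004):
            u=wproj(T,(c[0]+q*np.cos(a),c[1]+q*np.sin(a),zr*.6)).round().astype(int)
            if 0<=u[0]<560 and 0<=u[1]<420 and m[u[1],u[0]]:b.append(q)
        if len(b)>4:W.append((c[0]+b[-1]*np.cos(a),c[1]+b[-1]*np.sin(a)))
    W=np.array(W);s=least_squares(lambda q:np.hypot(*(W-q[:2]).T)-q[2],[*c,r],loss="soft_l1",f_scale=.001)
    return s.x.round(4),len(W),np.abs(s.fun).mean().round(5)
def well(T,im,c,z):
    g=cv2.cvtColor(im,cv2.COLOR_RGB2GRAY);u=wproj(T,(*c,z)).round().astype(int)
    if not(0<=u[0]<560 and 0<=u[1]<420):return "out"
    m=(g<150).astype(np.uint8);n,l=cv2.connectedComponents(m,connectivity=4);mk=(l==l[u[1],u[0]]).astype(np.uint8)
    P=np.vstack(cv2.findContours(mk,0,1)[0])[:,0].astype(float);W=np.array([wpt(T,p,z)[:2] for p in P])
    s=least_squares(lambda q:np.hypot(*(W-q[:2]).T)-q[2],[*c,.03],loss="soft_l1",f_scale=.001)
    return s.x.round(4),int(mk.sum()),np.abs(s.fun).mean().round(5)
WL={50:((.523,.198),.049),100:((.378,.245),.056),250:((.493,.342),.067)}
RG={50:((.522,-.21),.018,.032),100:((.396,-.232),.021,.039),250:((.459,-.332),.026,.051)}
def look(name,rings=(),wells=()):
    T,s=wpose();im,d=ctrl.read_camera("wrist");np.savez(name+".npz",T=T,im=im,d=d);print(s["time"],s["eef_pos"].round(4),s["contact_force"].round(1))
    for k in rings:print("ring",k,*ring(T,im,*RG[k]))
    for k in wells:print("well",k,*well(T,im,*WL[k]))
E
python3 - <<'E'
from ring import *
look("w7",[50,100,250])
D=np.load("w6.npz")
for k in WL:print("w6",k,well(D["T"],D["im"],*WL[k]))
D=np.load("w1.npz")
for k in RG:print("w1",k,ring(D["T"],D["im"],*RG[k]))
E
```

```text
12.625 [ 0.5238 -0.2091  0.1396] [-0.3  0.4  0.8]Traceback (most recent call last):
  File "<stdin>", line 2, in <module>
  File "ring.py", line 28, in look
    for k in rings:print("ring",k,*ring(T,im,*RG[k]))
                                   ~~~~^^^^^^^^^^^^^
  File "ring.py", line 12, in ring
    u=wproj(T,(c[0]+q*np.cos(a),c[1]+q*np.sin(a),zr*.6)).round().astype(int)
      ~~~~~^^^^^^^^^^^^^^^^^^^^^^^^^^^^^^^^^^^^^^^^^^^^^
  File "h.py", line 20, in wproj
    K=ctrl.camera_model("wrist")["intrinsics"];c=T[:3,:3].T@(np.array(p)-T[:3,3]);c=K@c;return c[:2]/c[2]
      ~~~~~~~~~~~~~~~~~^^^^^^^^^
ValueError: time passes only in moves, steps and waits
```

```bash
sed -i 's/K=ctrl.camera_model("wrist")\["intrinsics"\];/K=KW;/' h.py; sed -i '3i KW=ctrl.camera_model("wrist")["intrinsics"]' h.py
python3 - <<'E'
from ring import *
for f in("w7","w1","w6"):
    D=np.load(f+".npz")
    for k in RG:
        try:print(f,"ring",k,*ring(D["T"],D["im"],*RG[k]))
        except Exception as e:print(f,k,"no")
D=np.load("w6.npz")
for k in WL:print("w6",k,*well(D["T"],D["im"],*WL[k]))
E
```

```text
w7 ring 50 [ 0.5237 -0.2095  0.0327] 61 0.0003
w7 ring 100 [ 0.4003 -0.2311  0.0389] 58 0.0017
w7 ring 250 [ 0.4634 -0.3296  0.05  ] 44 0.00164
w1 ring 50 [ 0.5233 -0.2101  0.0323] 74 0.00037
w1 ring 100 [ 0.3958 -0.2331  0.0394] 63 0.00038
w1 ring 250 [ 0.4586 -0.3321  0.0508] 53 0.00044
w6 ring 50 [ 0.5219 -0.2159  0.0316] 59 0.00054
w6 ring 100 [ 0.3971 -0.2368  0.0376] 56 0.0006
w6 ring 250 [ 0.4588 -0.3346  0.0509] 59 0.0006
w6 50 [0.5224 0.1934 0.0281] 2058 0.0009
w6 100 [0.3771 0.2402 0.0349] 2381 0.00094
w6 250 o u t
```

>>> carry_out(
  deltas=[0.0005, 0, 0.03, 0, 0, 0, 0.0005, 0, 0.06, 0, 0, 0, 0.0005, 0, 0.09, 0, 0, 0, 0.0005, 0, 0.107, 0, 0, 0, 0.0005, 0, 0.107, 0, 0, 0],
)

```text
time: 13.3
eef_pos: [0.5236, -0.2093, 0.0313]
tcp_rot: [1.0, 0.0, -0.001, -0.001]
contact_force: [-0.4, -0.0, 0.6]
opening: 0.555
finger_force: 0.0
```

>>> carry_out(
  deltas=[0, 0, 0, 0, 0, 0, 0, 0, 0, 0, 0, 0, 0, 0, 0, 0, 0, 0, 0, 0, 0, 0, 0, 0],
  grip=0,
  grip_force=40,
)

```text
time: 13.8
eef_pos: [0.5253, -0.2103, 0.0335]
tcp_rot: [1.0, -0.0, 0.001, 0.0]
contact_force: [-0.0, 3.1, 6.2]
opening: 0.242
finger_force: 39.6
```

>>> carry_out(
  deltas=[0, 0, -0.01, 0, 0, 0, 0, 0, -0.03, 0, 0, 0, 0, 0, -0.06, 0, 0, 0, 0, -0.03, -0.085, 0, 0, 0, 0, -0.08, -0.085, 0, 0, 0],
)

```text
time: 14.42
eef_pos: [0.5265, -0.1317, 0.1214]
tcp_rot: [1.0, -0.001, 0.004, 0.002]
contact_force: [-0.2, 0.5, -0.8]
opening: 0.245
finger_force: 39.2
```

>>> carry_out(
  deltas=[0, -0.055, 0, 0, 0, 0, 0, -0.11, 0, 0, 0, 0, 0, -0.165, 0, 0, 0, 0, 0, -0.22, 0, 0, 0, 0, -0.001, -0.26, 0, 0, 0, 0],
)

```text
time: 15.05
eef_pos: [0.5233, 0.1319, 0.1184]
tcp_rot: [1.0, 0.001, 0.001, 0.0]
contact_force: [0.4, -0.3, -0.2]
opening: 0.25
finger_force: 39.2
```

>>> carry_out(
  deltas=[0, -0.03, 0, 0, 0, 0, 0, -0.03, 0, 0, 0, 0],
)

```text
time: 15.3
eef_pos: [0.5233, 0.1614, 0.118]
tcp_rot: [1.0, 0.002, 0.001, 0.0]
contact_force: [0.1, -0.4, -0.3]
opening: 0.247
finger_force: 39.2
```

```bash
python3 - <<'E'
from ring import *
look("w8",[],[50,100,250])
E
```

```text
15.3 [0.5233 0.1614 0.118 ] [ 0.1 -0.4 -0.3]
well 50 [0.3519 0.1655 0.1805] 76756 0.04214
well 100 [0.3587 0.1654 0.1754] 76756 0.04093
well 250 [0.4929 0.3421 0.0484] 10217 0.00035
```

>>> carry_out(
  deltas=[0.0005, -0.0366, 0, 0, 0, 0, 0.0005, -0.0366, 0.02, 0, 0, 0, 0.0005, -0.0366, 0.04, 0, 0, 0, 0.0005, -0.0366, 0.056, 0, 0, 0, 0.0005, -0.0366, 0.056, 0, 0, 0],
)

```text
time: 15.98
eef_pos: [0.5228, 0.1954, 0.0596]
tcp_rot: [1.0, -0.001, -0.002, 0.0]
contact_force: [0.1, -0.4, -1.0]
opening: 0.244
finger_force: 39.3
```

>>> carry_out(
  deltas=[0, 0, 0.004, 0, 0, 0, 0, 0, 0.008, 0, 0, 0, 0, 0, 0.01, 0, 0, 0, 0, 0, 0.01, 0, 0, 0],
)

```text
time: 16.48
eef_pos: [0.5237, 0.1965, 0.0509]
tcp_rot: [1.0, -0.0, -0.0, 0.0]
contact_force: [-0.1, 1.1, -0.2]
opening: 0.246
finger_force: 39.3
```

>>> carry_out(
  deltas=[0, -0.001, 0.001, 0, 0, 0, 0, -0.001, 0.002, 0, 0, 0, 0, -0.001, 0.002, 0, 0, 0],
)

```text
time: 16.85
eef_pos: [0.524, 0.1977, 0.0491]
tcp_rot: [1.0, -0.0, 0.0, -0.0]
contact_force: [-0.7, 0.6, 0.3]
opening: 0.245
finger_force: 39.3
```

>>> carry_out(
  deltas=[0, 0, 0.001, 0, 0, 0, 0, 0, 0.0015, 0, 0, 0, 0, 0, 0.0015, 0, 0, 0],
)

```text
time: 17.23
eef_pos: [0.5247, 0.198, 0.0483]
tcp_rot: [1.0, -0.0, 0.001, -0.001]
contact_force: [0.2, 2.5, 3.7]
opening: 0.246
finger_force: 39.7
```

Contact at the expected home height. I'll press slightly more with a y correction, then release.

>>> carry_out(
  deltas=[0, -0.0005, 0.001, 0, 0, 0, 0, -0.0005, 0.001, 0, 0, 0],
)

```text
time: 17.48
eef_pos: [0.5249, 0.1984, 0.0479]
tcp_rot: [1.0, -0.0, 0.001, -0.0]
contact_force: [-0.4, 1.5, 6.9]
opening: 0.25
finger_force: 40.1
```

>>> carry_out(
  deltas=[0, 0, 0, 0, 0, 0, 0, 0, 0, 0, 0, 0, 0, 0, 0, 0, 0, 0, 0, 0, 0, 0, 0, 0],
  grip=55,
)

```text
time: 17.98
eef_pos: [0.5233, 0.1978, 0.0459]
tcp_rot: [1.0, -0.0, -0.001, 0.0]
contact_force: [1.0, -0.8, -0.5]
opening: 0.552
finger_force: 0.0
```

>>> carry_out(
  deltas=[0, 0, -0.03, 0, 0, 0, 0, 0, -0.08, 0, 0, 0, 0, 0, -0.13, 0, 0, 0, 0, 0, -0.17, 0, 0, 0, 0, 0, -0.17, 0, 0, 0],
)

```text
time: 18.6
eef_pos: [0.5261, 0.1985, 0.2213]
tcp_rot: [1.0, -0.0, 0.004, -0.001]
contact_force: [1.4, 0.4, -0.0]
opening: 0.553
finger_force: 0.0
```

```bash
python3 - <<'E'
from ring import *
look("w9",[],[100,250])
print(ctrl.find_in("wrist","flask_50_mid")[:2]);D=np.load("w9.npz");print(wproj(D["T"],(.5225,.198,.0695)),wproj(D["T"],(.5225,.198,.1155)))
E
```

```text
18.6 [0.5261 0.1985 0.2213] [ 1.4  0.4 -0. ]
well 100 [0.2545 0.1946 0.2479] 76414 0.05989
well 250 [0.4926 0.3422 0.0478] 5181 0.00032
[{'uv': [371.3, 228.6], 'score': 0.6}, {'uv': [277.7, 187.5], 'score': 0.56}]
[278.82566278 189.90333805] [278.72576389 199.70806244]
```

>>> carry_out(
  deltas=[-0.015, 0.055, 0, 0, 0, 0, -0.03, 0.11, 0, 0, 0, 0, -0.046, 0.165, 0.01, 0, 0, 0, -0.062, 0.22, 0.02, 0, 0, 0, -0.077, 0.273, 0.03, 0, 0, 0],
  grip=58,
)

```text
time: 19.32
eef_pos: [0.4446, -0.0761, 0.1838]
tcp_rot: [1.0, -0.0, -0.002, -0.001]
contact_force: [-0.1, -0.1, 0.1]
opening: 0.58
finger_force: 0.0
```

>>> carry_out(
  deltas=[-0.015, 0.05, 0.01, 0, 0, 0, -0.03, 0.1, 0.02, 0, 0, 0, -0.049, 0.158, 0.04, 0, 0, 0, -0.049, 0.158, 0.045, 0, 0, 0, -0.049, 0.158, 0.045, 0, 0, 0],
)

```text
time: 19.95
eef_pos: [0.3964, -0.2318, 0.1392]
tcp_rot: [1.0, -0.001, -0.002, -0.002]
contact_force: [0.7, -0.1, -0.2]
opening: 0.58
finger_force: 0.0
```

```bash
python3 - <<'E'
from ring import *
look("w10",[100,250])
E
```

```text
19.95 [ 0.3964 -0.2318  0.1392] [ 0.7 -0.1 -0.2]
ring 100 [ 0.3964 -0.2327  0.0398] 57 0.00032
ring 250 [ 0.4593 -0.3315  0.0513] 51 0.00049
```

>>> carry_out(
  deltas=[0.001, 0.001, 0.03, 0, 0, 0, 0.001, 0.001, 0.06, 0, 0, 0, 0.001, 0.001, 0.085, 0, 0, 0, 0.001, 0.001, 0.094, 0, 0, 0, 0.001, 0.001, 0.094, 0, 0, 0],
)

```text
time: 20.62
eef_pos: [0.399, -0.2331, 0.0475]
tcp_rot: [1.0, 0.001, -0.0, -0.0]
contact_force: [0.0, 0.7, -0.9]
opening: 0.581
finger_force: 0.0
```

>>> carry_out(
  deltas=[0, 0, 0, 0, 0, 0, 0, 0, 0, 0, 0, 0, 0, 0, 0, 0, 0, 0, 0, 0, 0, 0, 0, 0],
  grip=0,
  grip_force=50,
)

```text
time: 21.12
eef_pos: [0.3995, -0.2339, 0.0487]
tcp_rot: [1.0, -0.0, 0.001, -0.0]
contact_force: [0.6, 3.9, 6.5]
opening: 0.279
finger_force: 48.8
```

>>> carry_out(
  deltas=[0, 0, -0.01, 0, 0, 0, 0, 0, -0.03, 0, 0, 0, 0, 0, -0.07, 0, 0, 0, 0, 0, -0.11, 0, 0, 0, 0.01, -0.02, -0.13, 0, 0, 0],
)

```text
time: 21.75
eef_pos: [0.4093, -0.2159, 0.1807]
tcp_rot: [1.0, -0.001, 0.002, 0.002]
contact_force: [1.1, 0.8, -0.7]
opening: 0.28
finger_force: 49.0
```

>>> carry_out(
  deltas=[0.015, -0.05, 0, 0, 0, 0, 0.03, -0.1, 0, 0, 0, 0, 0.045, -0.15, 0, 0, 0, 0, 0.046, -0.195, 0, 0, 0, 0, 0.045, -0.235, 0, 0, 0, 0],
)

```text
time: 22.38
eef_pos: [0.4537, 0.0221, 0.1777]
tcp_rot: [1.0, 0.0, 0.0, 0.001]
contact_force: [0.6, -0.5, -0.4]
opening: 0.28
finger_force: 49.0
```

>>> carry_out(
  deltas=[-0.015, -0.05, 0, 0, 0, 0, -0.032, -0.1, 0, 0, 0, 0, -0.05, -0.15, 0, 0, 0, 0, -0.065, -0.195, 0, 0, 0, 0, -0.065, -0.195, 0, 0, 0, 0],
)

```text
time: 23.0
eef_pos: [0.3876, 0.2179, 0.1776]
tcp_rot: [1.0, 0.002, 0.0, 0.0]
contact_force: [0.1, -1.2, -0.7]
opening: 0.283
finger_force: 49.4
```

```bash
python3 - <<'E'
from ring import *
look("w11",[],[100,250]); print(ctrl.get_state()["tcp_rot"],ctrl.get_state()["finger_force"])
E
```

```text
23.0 [0.3876 0.2179 0.1776] [ 0.1 -1.2 -0.7]
well 100 [0.4713 0.1811 0.2157] 121918 0.06445
well 250 [0.4932 0.342  0.0479] 9818 0.00042
[9.99998535e-01 1.57158832e-03 4.60578669e-04 4.98819662e-04] 49.36976730823517
```

>>> carry_out(
  deltas=[-0.0075, -0.026, 0, 0, 0, 0, -0.0075, -0.026, 0.035, 0, 0, 0, -0.0075, -0.026, 0.07, 0, 0, 0, -0.0075, -0.026, 0.1, 0, 0, 0, -0.0075, -0.026, 0.1, 0, 0, 0],
)

```text
time: 23.68
eef_pos: [0.3797, 0.24, 0.0751]
tcp_rot: [1.0, -0.001, -0.003, 0.001]
contact_force: [-0.3, 0.3, -1.5]
opening: 0.283
finger_force: 49.4
```

>>> carry_out(
  deltas=[0, 0, 0.003, 0, 0, 0, 0, 0, 0.006, 0, 0, 0, 0, 0, 0.009, 0, 0, 0, 0, 0, 0.009, 0, 0, 0],
)

```text
time: 24.18
eef_pos: [0.3813, 0.2421, 0.0686]
tcp_rot: [1.0, -0.0, 0.0, -0.0]
contact_force: [-0.1, -0.1, -0.4]
opening: 0.282
finger_force: 49.3
```

>>> carry_out(
  deltas=[-0.0005, -0.0015, 0.0015, 0, 0, 0, -0.0005, -0.0015, 0.003, 0, 0, 0, -0.0005, -0.0015, 0.004, 0, 0, 0, -0.0005, -0.0015, 0.004, 0, 0, 0],
)

```text
time: 24.68
eef_pos: [0.3808, 0.2436, 0.0644]
tcp_rot: [1.0, -0.0, 0.0, -0.0]
contact_force: [0.3, -0.8, -0.2]
opening: 0.279
finger_force: 49.4
```

>>> carry_out(
  deltas=[0, 0, 0.001, 0, 0, 0, 0, 0, 0.0015, 0, 0, 0, 0, 0, 0.0015, 0, 0, 0],
)

```text
time: 25.05
eef_pos: [0.3813, 0.2441, 0.0635]
tcp_rot: [1.0, -0.0, 0.001, -0.001]
contact_force: [-0.2, 2.3, 2.0]
opening: 0.274
finger_force: 49.7
```

>>> carry_out(
  deltas=[0, -0.0005, 0.001, 0, 0, 0, 0, -0.0005, 0.0015, 0, 0, 0, 0, -0.0005, 0.0015, 0, 0, 0],
)

```text
time: 25.42
eef_pos: [0.3817, 0.2447, 0.0629]
tcp_rot: [1.0, -0.0, 0.001, -0.001]
contact_force: [-1.5, 2.3, 7.2]
opening: 0.279
finger_force: 50.2
```

>>> carry_out(
  deltas=[0, 0, 0, 0, 0, 0, 0, 0, 0, 0, 0, 0, 0, 0, 0, 0, 0, 0, 0, 0, 0, 0, 0, 0],
  grip=60,
)

```text
time: 25.92
eef_pos: [0.3804, 0.2438, 0.0611]
tcp_rot: [1.0, -0.0, -0.0, 0.0]
contact_force: [0.3, -0.8, 0.0]
opening: 0.599
finger_force: 0.0
```

>>> carry_out(
  deltas=[0, 0, -0.03, 0, 0, 0, 0, 0, -0.08, 0, 0, 0, 0, 0, -0.13, 0, 0, 0, 0, 0, -0.15, 0, 0, 0],
)

```text
time: 26.42
eef_pos: [0.3822, 0.2445, 0.2152]
tcp_rot: [1.0, -0.0, 0.003, -0.001]
contact_force: [0.5, 0.4, 0.6]
opening: 0.602
finger_force: 0.0
```

```bash
python3 - <<'E'
from ring import *
look("w12",[],[250]);D=np.load("w12.npz");print(ctrl.find_in("wrist","flask_100_mid")[:2],wproj(D["T"],(.3775,.245,.0775)))
E
```

```text
26.425 [0.3822 0.2445 0.2152] [0.5 0.4 0.6]
well 250 [0.4929 0.3427 0.0479] 7634 0.00041
[{'uv': [276.7, 190.4], 'score': 0.6}, {'uv': [323.4, 49.4], 'score': 0.22}] [277.98531297 193.21224127]
```

>>> carry_out(
  deltas=[0.02, 0.05, 0, 0, 0, 0, 0.04, 0.1, 0, 0, 0, 0, 0.06, 0.15, 0, 0, 0, 0, 0.075, 0.2, 0, 0, 0, 0, 0.079, 0.25, 0, 0, 0],
)

```text
validation failed for argument at $.de...
```

>>> carry_out(
  deltas=[0.02, 0.05, 0, 0, 0, 0, 0.04, 0.1, 0, 0, 0, 0, 0.06, 0.15, 0, 0, 0, 0, 0.075, 0.205, 0, 0, 0, 0, 0.079, 0.26, 0, 0, 0, 0],
)

```text
time: 27.15
eef_pos: [0.4592, -0.0177, 0.2094]
tcp_rot: [1.0, -0.0, -0.001, -0.0]
contact_force: [0.5, 0.7, 0.3]
opening: 0.603
finger_force: 0.0
```

>>> carry_out(
  deltas=[0, 0.055, 0, 0, 0, 0, 0, 0.11, 0, 0, 0, 0, 0, 0.165, 0, 0, 0, 0, 0, 0.22, 0.01, 0, 0, 0, 0, 0.27, 0.03, 0, 0, 0],
)

```text
time: 27.78
eef_pos: [0.4591, -0.2879, 0.1801]
tcp_rot: [1.0, -0.0, -0.0, -0.0]
contact_force: [0.4, 0.6, -0.1]
opening: 0.602
finger_force: 0.0
```

>>> carry_out(
  deltas=[0, 0.046, 0.02, 0, 0, 0, 0, 0.046, 0.03, 0, 0, 0, 0, 0.046, 0.03, 0, 0, 0],
)

```text
time: 28.15
eef_pos: [0.4583, -0.3304, 0.1486]
tcp_rot: [1.0, -0.0, -0.002, -0.002]
contact_force: [0.2, -0.6, 0.7]
opening: 0.603
finger_force: 0.0
```

```bash
python3 - <<'E'
from ring import *
look("w13",[250])
E
```

```text
28.15 [ 0.4583 -0.3304  0.1486] [ 0.2 -0.6  0.7]
ring 250 [ 0.4586 -0.3325  0.0516] 51 0.00032
```

>>> carry_out(
  deltas=[0.001, 0.0015, 0.03, 0, 0, 0, 0.001, 0.0015, 0.06, 0, 0, 0, 0.001, 0.0015, 0.08, 0, 0, 0, 0.001, 0.0015, 0.08, 0, 0, 0],
)

```text
time: 28.7
eef_pos: [0.46, -0.3319, 0.0701]
tcp_rot: [1.0, 0.0, -0.001, -0.001]
contact_force: [-0.5, 0.0, -0.0]
opening: 0.606
finger_force: 0.0
```

>>> carry_out(
  deltas=[0, 0, 0, 0, 0, 0, 0, 0, 0, 0, 0, 0, 0, 0, 0, 0, 0, 0, 0, 0, 0, 0, 0, 0],
  grip=0,
  grip_force=60,
)

```text
time: 29.2
eef_pos: [0.4615, -0.3336, 0.073]
tcp_rot: [1.0, -0.0, 0.001, 0.0]
contact_force: [-0.2, 3.0, 6.0]
opening: 0.34
finger_force: 58.7
```

>>> carry_out(
  deltas=[0, 0, -0.01, 0, 0, 0, 0, 0, -0.03, 0, 0, 0, 0, 0, -0.07, 0, 0, 0, 0, 0, -0.11, 0, 0, 0, 0, -0.025, -0.145, 0, 0, 0],
)

```text
time: 29.82
eef_pos: [0.4608, -0.31, 0.2196]
tcp_rot: [1.0, -0.001, 0.001, 0.002]
contact_force: [0.1, 0.2, -2.3]
opening: 0.34
finger_force: 59.1
```

>>> carry_out(
  deltas=[0, -0.05, 0, 0, 0, 0, 0, -0.1, 0, 0, 0, 0, 0, -0.155, 0, 0, 0, 0, 0, -0.21, 0, 0, 0, 0, 0, -0.265, 0, 0, 0, 0],
)

```text
time: 30.45
eef_pos: [0.4607, -0.0423, 0.2179]
tcp_rot: [1.0, -0.0, 0.001, 0.001]
contact_force: [0.8, 0.6, -0.9]
opening: 0.339
finger_force: 59.3
```

>>> carry_out(
  deltas=[0.007, -0.055, 0, 0, 0, 0, 0.014, -0.11, 0, 0, 0, 0, 0.02, -0.165, 0, 0, 0, 0, 0.026, -0.22, 0, 0, 0, 0, 0.033, -0.27, 0, 0, 0, 0],
)

```text
time: 31.08
eef_pos: [0.4941, 0.2283, 0.218]
tcp_rot: [1.0, 0.0, 0.001, 0.0]
contact_force: [0.4, -0.3, -0.7]
opening: 0.334
finger_force: 59.1
```

>>> carry_out(
  deltas=[0, -0.05, 0, 0, 0, 0, 0, -0.1, 0, 0, 0, 0, 0, -0.11, 0, 0, 0, 0, 0, -0.11, 0, 0, 0, 0],
)

```text
time: 31.58
eef_pos: [0.4938, 0.3365, 0.2169]
tcp_rot: [1.0, 0.0, 0.0, 0.0]
contact_force: [-0.3, 0.4, -0.9]
opening: 0.336
finger_force: 59.5
```

>>> carry_out(
  deltas=[0.0015, -0.0045, 0.02, 0, 0, 0, 0.0015, -0.0045, 0.06, 0, 0, 0, 0.0015, -0.0045, 0.095, 0, 0, 0, 0.0015, -0.0045, 0.118, 0, 0, 0, 0.0015, -0.0045, 0.118, 0, 0, 0],
)

```text
time: 32.2
eef_pos: [0.494, 0.339, 0.0955]
tcp_rot: [1.0, -0.001, -0.002, 0.001]
contact_force: [0.0, 0.7, -1.0]
opening: 0.338
finger_force: 59.5
```

>>> carry_out(
  deltas=[0, 0, 0.003, 0, 0, 0, 0, 0, 0.006, 0, 0, 0, 0, 0, 0.008, 0, 0, 0, 0, 0, 0.008, 0, 0, 0],
)

```text
time: 32.7
eef_pos: [0.4954, 0.3411, 0.0907]
tcp_rot: [1.0, -0.0, 0.0, -0.0]
contact_force: [-0.1, 0.9, -0.6]
opening: 0.334
finger_force: 59.4
```

>>> carry_out(
  deltas=[0, -0.0005, 0.0015, 0, 0, 0, 0, -0.0005, 0.003, 0, 0, 0, 0, -0.0005, 0.004, 0, 0, 0, 0, -0.0005, 0.004, 0, 0, 0],
)

```text
time: 33.2
eef_pos: [0.4963, 0.342, 0.0874]
tcp_rot: [1.0, -0.0, 0.001, -0.001]
contact_force: [1.4, 0.4, 2.2]
opening: 0.338
finger_force: 59.8
```

>>> carry_out(
  deltas=[0, 0, 0.001, 0, 0, 0, 0, 0, 0.0015, 0, 0, 0, 0, 0, 0.0015, 0, 0, 0],
)

```text
time: 33.58
eef_pos: [0.4964, 0.3421, 0.0873]
tcp_rot: [1.0, 0.0, 0.001, -0.001]
contact_force: [0.6, -1.5, 7.9]
opening: 0.339
finger_force: 60.4
```

>>> carry_out(
  deltas=[0, 0, 0.001, 0, 0, 0, 0, 0, 0.001, 0, 0, 0],
)

```text
time: 33.83
eef_pos: [0.4965, 0.3422, 0.0872]
tcp_rot: [1.0, 0.0, 0.001, -0.001]
contact_force: [-1.6, -0.3, 11.5]
opening: 0.344
finger_force: 60.7
```

```bash
python3 - <<'E'
from ring import *
look("w14");im=np.load("w14.npz")["im"]
a=cv2.resize(im[120:330,150:410],(743,600),interpolation=2);cv2.imwrite("pics/w14.png",a[:,:,::-1])
E
```

```text
33.825 [0.4965 0.3422 0.0872] [-1.6 -0.3 11.5]
```

View pics/w14.png

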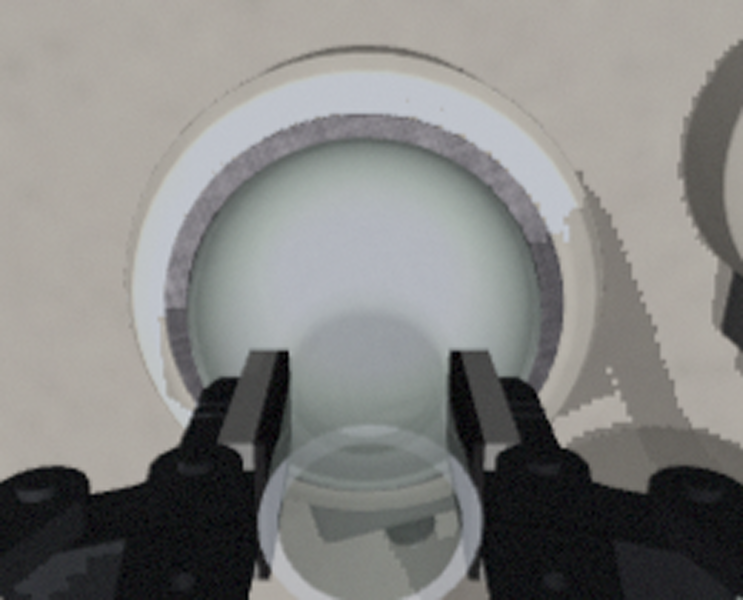

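The 250 ml bulb is centred and seated: the grey lip is even all round, about (190–540, 140). Releasing.

>>> carry_out(
  deltas=[0, 0, 0, 0, 0, 0, 0, 0, 0, 0, 0, 0, 0, 0, 0, 0, 0, 0, 0, 0, 0, 0, 0, 0],
  grip=62,
)

```text
time: 34.38
eef_pos: [0.4948, 0.3413, 0.0833]
tcp_rot: [1.0, -0.0, -0.001, 0.0]
contact_force: [-0.4, 1.1, 0.9]
opening: 0.619
finger_force: 0.0
```

>>> carry_out(
  deltas=[0, 0, -0.03, 0, 0, 0, 0, 0, -0.08, 0, 0, 0, 0, 0, -0.13, 0, 0, 0, -0.01, 0.02, -0.17, 0, 0, 0, -0.01, 0.05, -0.2, 0, 0, 0],
)

```text
time: 35.0
eef_pos: [0.485, 0.2916, 0.2862]
tcp_rot: [1.0, 0.001, 0.001, -0.0]
contact_force: [0.7, -0.2, 0.5]
opening: 0.615
finger_force: 0.0
```

>>> carry_out(
  deltas=[0, 0.05, 0, 0, 0, 0, 0, 0.1, 0, 0, 0, 0, 0, 0.16, 0, 0, 0, 0, 0, 0.22, 0, 0, 0, 0, 0, 0.27, 0, 0, 0, 0],
)

```text
time: 35.62
eef_pos: [0.4847, 0.0195, 0.2839]
tcp_rot: [1.0, -0.0, 0.0, 0.0]
contact_force: [0.4, -0.5, 0.4]
opening: 0.622
finger_force: 0.0
```

>>> carry_out(
  deltas=[0, 0.04, 0, 0, 0, 0, 0, 0.08, 0, 0, 0, 0, 0, 0.12, 0, 0, 0, 0, 0, 0.12, 0, 0, 0, 0, 0, 0.12, 0, 0, 0, 0],
)

```text
time: 36.25
eef_pos: [0.485, -0.0981, 0.2837]
tcp_rot: [1.0, -0.0, -0.0, -0.0]
contact_force: [0.5, 0.1, -0.7]
opening: 0.622
finger_force: 0.0
```

```bash
python3 - <<'E'
from h import *
im,d=ctrl.read_camera("side");it,dt=ctrl.read_camera("top")
H={25:((.4532,.0673),.1055,.020),50:((.523,.198),.1155,.022),100:((.3775,.245),.131,.025),250:((.493,.3423),.1575,.03)}
for c,dd in(("side",d),("top",dt)):
    m=ctrl.camera_model(c);E=np.array(m["extrinsics"]);K=np.array(m["intrinsics"]);vv,uu=np.indices(dd.shape)
    C=np.stack([(uu-K[0,2])/K[0,0]*dd,(vv-K[1,2])/K[1,1]*dd,dd],-1).reshape(-1,3);W=(C-E[:3,3])@E[:3,:3]
    for k,(xy,zt,_) in H.items():
        n=(np.hypot(*(W[:,:2]-xy).T)<.035)&(W[:,2]>zt-.03)&(W[:,2]<.25)
        print(c,k,"top z",np.percentile(W[n,2],95).round(4) if n.any() else None,"exp",zt,"xy",np.median(W[n,:2],0).round(3) if n.any() else None,n.sum())
a=cv2.resize(im[150:400,160:420],(624,600),interpolation=2);cv2.imwrite("pics/fin.png",a[:,:,::-1])
E
```

```text
side 25 top z 0.1049 exp 0.1055 xy [0.451 0.075] 115
side 50 top z 0.1151 exp 0.1155 xy [0.521 0.205] 144
side 100 top z 0.1305 exp 0.131 xy [0.377 0.252] 210
side 250 top z 0.1581 exp 0.1575 xy [0.493 0.348] 308
top 25 top z 0.1079 exp 0.1055 xy [0.456 0.07 ] 36
top 50 top z 0.1183 exp 0.1155 xy [0.524 0.199] 53
top 100 top z 0.1321 exp 0.131 xy [0.38  0.246] 60
top 250 top z 0.1629 exp 0.1575 xy [0.496 0.345] 98
```

View pics/fin.png

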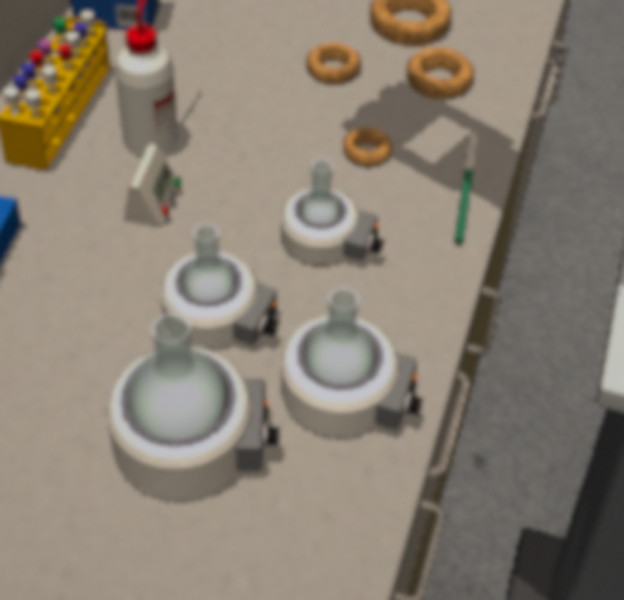

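All four flasks stand upright and seated, at about (320,205), (207,275), (342,345) and (175,395). The rings are empty, and the wash bottle and timer are where they were.

```bash
python3 -c "
from plant import ctrl
print(ctrl.sign_off())"
```

```text
the job is handed in; nothing more can be done
None
```

All four flasks are upright and fully home in their matching mantles, the wash bottle and timer are untouched, and the job is handed in at about 36 s of the 112 s allowed.

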